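Release a bobbin from the screw press

TASK

Take the finished bobbin out of the bench press: wind the handwheel anticlockwise until the screw is fully up while the bobbin still sits under it, then draw the sledge all the way out with the bobbin standing upright in its seat. One thread package stands in the sledge's way: move it aside first, standing upright on the table, and leave the other two where they are, so that neither the sledge nor the bobbin bumps into any of them. Do not force the bobbin against the press's nose, and knock nothing over.

Things in the scene. Friction and masses are not known exactly. Their poses are not given: they have to be found in the camera images.
- press: Grey bench screw press, fixed. Origin on the table below the screw's axis; z up, +y is the way the sledge comes out. Base plate x +-90 mm, y -80 to 190 mm, 18 mm thick. Two posts at x = +-77 mm, y = 0 carry a cross beam (180 x 46 mm, top 198 mm above the table). Guide rails at x = +-59 mm, tops at 34 mm.
- wheel_center (a point): Centre of the level handwheel on top of the press, in its mid-plane; rises from 235 mm (screw down) to 275 mm (up) above the table. Rim circle of radius 80 mm, 14 mm round bar; hub radius 16 mm, +-12 mm high; three straight 12 mm spokes 120 degrees apart, with open gaps that shut fingers fit down through. x lies along a spoke and turns with it.
- handwheel (a joint): Turn of the handwheel, rad: 0 screwed down, growing anticlockwise seen from above to 8.98 (up, at its stop). At 0 a spoke lies along the press's +x. One turn raises wheel, screw, pad and nose by 28 mm. Starts between 0 and 1.3; stays where it is left; about 3 N on a spoke turns it.
- spindle (a joint): Rise of the screw, m: 0 down, 0.040 up at its stop; 28 mm per turn of the wheel. Under the beam it carries a pad (radius 18 mm, underside 119 mm above the table when down) and below that a tapered nose, 20 mm long and 22 mm thick, that dips into the bobbin's hollow neck.
- sledge (a joint): Travel of the sledge, m: 0 in (bobbin under the screw, as at the start), 0.130 fully out at its stop, along the press's +y. About 2 to 4 N moves it; it stays where it is left.
- sledge_handle (a point): Middle of the top bar of the sledge's handle: upright hoop of 12 mm steel bar, 70 mm wide along the press's x, top bar centre 88 mm above the table, open below; 185 mm out from the screw's axis when in. The wooden sledge board is 100 mm wide, top 32 mm and underside 18 mm above the table, and reaches 15 mm beyond the handle.
- sledge_seat (a point): Centre of the bobbin's seat on top of the sledge board, 32 mm above the table, 185 mm inwards from the handle; a low edging, 6 mm high, keeps the bobbin's foot centred within 3 mm.
- bobbin: Upright flanged bobbin, 85 mm tall, loose, about 0.18 kg. Origin at the centre of its underside, z up. Foot disc of radius 40 mm, wound barrel narrowing from radius 30 to 22 mm, hollow neck of outer radius 20 mm and bore 30 mm.
- cone_tall: Loose thread cone, 170 mm high, about 0.35 kg. Origin at its underside's centre, z up. Radius 46 mm at the base, 27 mm at 140 mm; then a round plastic neck, radius 20 mm, 30 mm high. Any one of this, the short cone and the reel stands in the sledge's way, 255 to 280 mm out from the screw's axis; the other two beside its path, one on each side.
- cone_short: Loose short thread cone, 135 mm high, about 0.25 kg, standing. Origin at the centre of its underside, z up. Base radius 42 mm, tapering to 28 mm at 105 mm; above that a plain round plastic neck of radius 18 mm, 30 mm high.
- reel: Loose slim thread reel on a wide foot, 140 mm high, about 0.18 kg, standing. Origin at the centre of its underside, z up. Foot disc of radius 42 mm, 10 mm thick; barrel of radius 24 to 21 mm up to 110 mm; above that a plain round neck of radius 16 mm, 30 mm high.
- tube_tray: Fixed low wooden tray of thread tubes on the robot's right, 140 (x) by 180 (y) by 45 mm high. Origin under its centre.
Things that resemble listed ones, but are neither listed nor needed, are in the scene too. What is meant by the bobbin is not turquoise, and is the larger of those in its own colour. Of the things that look like the reel, take the one that is nearest to the robot's base at the start.

How it is judged:
On the way:
1. the screw is wound fully up while the bobbin is still under it (value of joint spindle above 0.0375 m and value of joint sledge below 0.02 m), for 0.2 s.
At the end, for the whole second after the job is handed in: Screw fully up (within 2.5 mm of its stop), sledge fully out (within 8 mm of its stop), bobbin at rest upright in its seat (within 8 mm), all three thread packages at rest upright on the table (value of joint spindle above 0.0375 m and value of joint sledge above 0.122 m and horizontal distance between bobbin and sledge_seat below 0.008 m and angle between bobbin's own z axis and vertical below 0.08 rad and linear speed of each of bobbin, cone_tall, cone_short, reel below 0.02 m/s and z of bobbin in the frame of sledge_seat below 0.004 m and angle between each of cone_tall, cone_short, reel's own z axis and vertical below 0.1 rad and height (world z) of each of cone_tall, cone_short, reel below 0.008 m); the robot touches nothing.
It fails at once if the sledge or the bobbin bumps into a thread package (contact force between any of sledge, bobbin and cone_tall above 1 N or contact force between any of sledge, bobbin and cone_short above 1 N or contact force between any of sledge, bobbin and reel above 1 N).
It fails at once if a thread package is knocked over (angle between any of cone_tall, cone_short, reel's own z axis and vertical above 0.5 rad).
It fails at once if more than one thread package is moved (over 30 mm) (distance of each of cone_short, cone_tall from where it was at the start of the episode above 0.03 m or distance of each of reel, cone_tall from where it was at the start of the episode above 0.03 m or distance of each of reel, cone_short from where it was at the start of the episode above 0.03 m).
It fails at once if the bobbin is forced against the press's nose (over 10 N) (contact force between spindle and bobbin above 10 N).
It fails at once if the bobbin is tipped (angle between bobbin's own z axis and vertical above 0.3 rad).
It also fails if it takes over 72 s, if anything falls off the work surface, if the arm or the gripper's body presses on something with over 40 N, if the wrist force passes 120 N, or if a joint passes its speed limit or range.

ROBOT

A 7-joint arm with a two-finger parallel gripper is mounted at the origin on the work surface. World frame = base frame: x ahead of the robot, y to its left, z up, the work surface at z = 0. Lengths are in m, angles in rad, forces in N, time in s.
With the tool pointing down it reaches from about 0.4 to 0.85 m from the base axis. Payload 6.9 kg.
Tool frame: the origin (TCP) lies midway between the tips of the shut fingers; the grasp point (between the pads) lies behind it (ctrl.pinch_z is the z of the grasp point in the tool frame, in m); z points along the fingers, y is the line along which they close (so a half turn about z gives the same grasp; the last joint's range is limited). The gripper opens to 85 mm and grips with 20 to 120 N. Pads are 22 mm wide; open, the fingers measure 114 mm over their backs; the gripper's body (76 mm by 85 mm) begins 54 mm behind the grasp point. The pads swing forward as they close: fully open they stand 13 mm farther back than shut.
Start: joints at [-1.099, 0.507, -0.238, 1.5, 0.126, 1.149, -0.155], TCP at [0.224, 0.583, 0.231] pointing down, gripper open.
Joint ranges: [-3.08, 3.08], [-0.24, 2.05], [-1.43, 1.35], [0, 2.5], [-1.52, 4.66], [0.17, 1.96], [-2.89, 2.89]. Speed limits (rad/s): [2.39, 2.39, 3.14, 3.14, 3.14, 3.14, 3.14].

INTERFACE

Orientations are given as a unit quaternion [w, x, y, z].
In Python, from station import ctrl, get_state, vision, ticket, models gives the robot as it stands. Calls block until the motion is done:
- ctrl.movep(position, orientation): joint-space move of the TCP to a pose.
- ctrl.movel(position, frame=None, max_speed=0.15): straight line of the TCP; frame=None keeps the orientation; max_speed is the mean speed in m/s.
- ctrl.set_joints(angles): joint-space move.
- ctrl.ungrasp() and ctrl.close_gripper(force=None): open the fingers fully, or close them until they stop; force is the grip in N (None keeps the last).
- ctrl.pause(seconds).
- ctrl.ik(position, orientation): joint angles nearest the present ones, or None.
- get_state(): the state.
- vision.grab_frame(name): name is "scene" or "top" or "wrist"; returns (picture, depth): 400x640x3 uint8, blue, green, red; 400x640 float32, m along the optical axis (not along the pixel's ray), 0 where there is no reading.
- vision.camera_info(name): a dict with "mtx" (3x3 intrinsics, pixels), "dist_coeffs" ([k1, k2, p1, p2, k3] as OpenCV has them; the pictures are not rectified), "R" (3x3) and "t" (3): a world point X has camera coordinates R X + t; the wrist camera has in their place "hand_eye" (4x4, takes a point from camera to tool coordinates, whose origin is the TCP and whose axes are the flange's). Camera axes: x right, y down, z forward; pixel columns grow to the right and rows downward; lengths in m; the calibration is good to about 2 mm. A picture is of the moment at which its call begins: read the wrist's pose just before it. camera_info takes no time and is no camera call.
A pose or a line that the arm cannot do raises ctrl.Unreachable and nothing moves.
- ticket.close_job(): hands the job in; it is judged then, once.
Trained networks look in the newest picture that a camera, given by its name, has taken for a name from the list of things; names that differ only in an ending like _2 or _b are one class to them, and where a whole thing is asked for, a point or a joint stands for the part that bears it (a point fixed in the world has none). Each returns a list of dicts, best first, with "p" (0 to 1); they miss things now and then, are a little off and sometimes report something else, mostly with a low value. They report only what shows in the picture. A call takes as long as a camera call. They do not tell look-alikes from the thing itself.
- models.recognise(camera, target): "point" ([column, row] in pixels, amid what is visible of it).
- models.masks_of(camera, target): "mask" (400x640 bool, what is visible of it) and "point" ([column, row] in pixels, amid what is visible of it).
The state is a dict: "time": time; "qpos": joint angles; "qd": joint speeds; "tau": joint torques, N m; "tcp_pos": TCP position; "eef_rot": TCP orientation; "contact_force": force on the tool from outside, world axes, zero at the start; "wrist_torque": the same for the moment, N m; "width": finger opening in m; "gripper_force": force on a finger pad.
Only numpy, scipy, OpenCV 4.12 (cv2) and the standard library are available. Lean on these libraries where they do the work, as an engineer would, in place of code of your own. Each camera call takes 0.05 s, during which the arm holds its last target. There are 200 camera calls.

## Working session

There is one attempt and no reset: what is moved stays moved. The work goes in short steps, each a Python script; the robot and the scene stay as the last script left them, time stands still between calls to the robot, and variables do not carry over. Pictures are saved under pics/ and viewed, at most 10 in all, crops included, and the job is handed in when it is done.

```bash
mkdir -p pics; ls
cat > h.py <<'E'
import numpy as np, cv2
from station import ctrl, get_state, vision, ticket, models
def info(n):
    c=vision.camera_info(n); return {k:np.array(v,float) for k,v in c.items()}
def world(n,uv,z,c=None):
    """pixels (N,2)+depth (N) -> world (fixed cams)"""
    c=c or info(n)
    p=cv2.undistortPoints(np.array(uv,float).reshape(-1,1,2),c['mtx'],c['dist_coeffs']).reshape(-1,2)
    P=np.c_[p,np.ones(len(p))]*np.array(z).reshape(-1,1)
    return (P-c['t'])@c['R']
def cloud(n,d,mask=None):
    m=d>0
    if mask is not None: m&=mask
    v,u=np.nonzero(m)
    return world(n,np.c_[u,v],d[v,u])
def proj(n,X):
    c=info(n)
    r,_=cv2.Rodrigues(c['R'])
    return cv2.projectPoints(np.array(X,float).reshape(-1,1,3),r,c['t'],c['mtx'],c['dist_coeffs'])[0].reshape(-1,2)
E
cat > a.py <<'E'
from h import *
import pickle
D={}
for n in ('scene','top'):
    im,d=vision.grab_frame(n); D[n]=(im,d)
    cv2.imwrite(f'pics/{n}0.png',im)
    for t in ('press','handwheel','sledge','bobbin','cone_tall','cone_short','reel','sledge_handle'):
        for r in models.masks_of(n,t):
            m=r['mask']; P=cloud(n,d,m)
            print(n,t,round(r['p'],2),np.round(r['point']),m.sum(),np.round(np.median(P,0),3) if len(P) else '',np.round(P.max(0),3) if len(P) else '')
            D[n,t]=D.get((n,t),[])+[r]
pickle.dump(D,open('d0.pkl','wb'))
for n in ('scene','top'):
    c=info(n); print(n,c['mtx'][0,0],np.round(-c['R'].T@c['t'],3))
print(ctrl.pinch_z,get_state())
E
python3 a.py
```

```text
pics
scene press 0.76 [311. 229.] 9815 [ 0.566 -0.151  0.035] [0.708 0.018 0.257]
scene handwheel 0.76 [292. 172.] 2151 [ 0.539 -0.18   0.243] [ 0.622 -0.102  0.253]
scene handwheel 0.6 [336. 248.] 2878 [ 0.567 -0.074  0.032] [0.627 0.018 0.097]
scene sledge 0.88 [337. 248.] 2864 [ 0.568 -0.074  0.032] [0.627 0.016 0.097]
scene bobbin 0.97 [270. 305.] 1102 [ 0.75  -0.159  0.034] [ 0.779 -0.128  0.088]
scene bobbin 0.91 [298. 223.] 758 [ 0.552 -0.176  0.059] [ 0.605 -0.149  0.155]
scene bobbin 0.61 [297. 156.] 59 [ 0.341 -0.253  0.057] [ 0.468 -0.195  0.198]
scene cone_tall 0.59 [335. 316.] 1817 [ 0.74  -0.017  0.109] [0.765 0.022 0.174]
scene cone_short 0.81 [397. 275.] 1373 [0.608 0.076 0.083] [0.628 0.118 0.138]
scene reel 0.96 [407. 222.] 1189 [0.451 0.066 0.044] [0.479 0.108 0.143]
scene reel 0.77 [468. 257.] 1261 [0.498 0.214 0.048] [0.525 0.257 0.143]
scene reel 0.62 [293. 172.] 2266 [ 0.536 -0.181  0.243] [ 0.622 -0.102  0.253]
scene reel 0.19 [399. 275.] 1372 [0.608 0.076 0.083] [0.628 0.118 0.138]
scene sledge_handle 0.92 [338. 250.] 2903 [ 0.568 -0.073  0.032] [0.627 0.016 
[... 1207 characters left out ...]
 0.9, 'qpos': array([-1.09848786,  0.50749295, -0.23760651,  1.50018501,  0.12568551,
        1.14889772, -0.15476963]), 'qd': array([ 0.00080104,  0.00112963, -0.00096448,  0.00135642,  0.00153423,
        0.00052674,  0.00109635]), 'tau': array([-4.77591784e-04, -6.20342231e+01, -2.18512662e+00, -2.49962318e+01,
        1.38372160e-02,  2.25981414e-03,  6.84681922e-06]), 'tcp_pos': array([0.2241633 , 0.58341413, 0.23128476]), 'eef_rot': array([-1.39488046e-05,  1.82375462e-01,  9.83228961e-01, -9.80557247e-07]), 'contact_force': array([ 0.60162399, -0.35929267, -0.57188244]), 'wrist_torque': array([-0.03611703,  0.03316345, -0.02835073]), 'gripper_force': 0.0, 'width': 0.08538971740650311}
```

View pics/scene0.png

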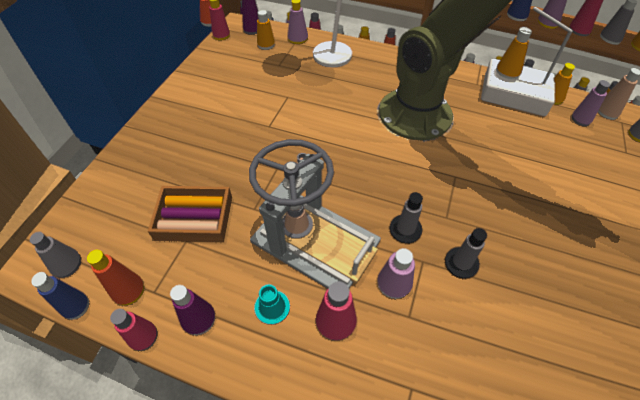

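View pics/top0.png

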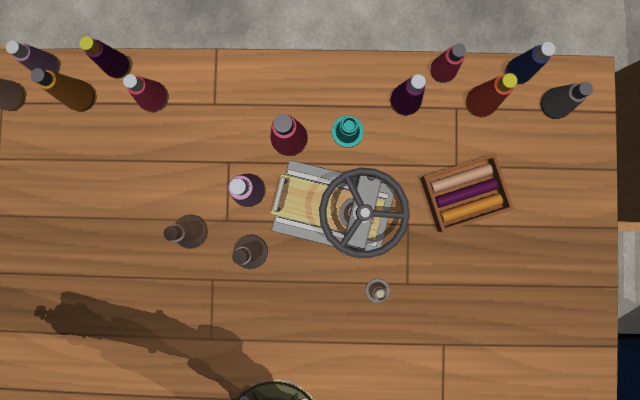

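Scene (scene.png pixels): the pink/purple cone_short (397,275) stands in front of the sledge handle (370,250). The crimson cone_tall (335,316) is on one side. Two black reels: (407,222) and (468,257). The one at (407,222) fits, as it is nearer the base. Bobbins: turquoise (270,305), a small one at top (377,291), and one in the press at scene (298,223). The press one fits, being the larger in its colour and in the seat. Next I fit the geometry.

```bash
cat > b.py <<'E'
from h import *
import pickle
from scipy.optimize import least_squares
D=pickle.load(open('d0.pkl','rb'))
def circ(P,r=None):
    f=lambda q:np.hypot(P[:,0]-q[0],P[:,1]-q[1])-(q[2] if r is None else r)
    return least_squares(f,[*P[:,:2].mean(0),r or .05],loss='soft_l1',f_scale=.003).x
for n in ('top','scene'):
    C=cloud(n,D[n][1])
    W=C[(C[:,2]>.222)&(C[:,2]<.29)&(np.hypot(C[:,0]-.535,C[:,1]+.18)<.11)]
    c=W[:,:2].mean(0)
    for i in range(5):
        rr=np.hypot(*(W[:,:2]-c).T); R=W[abs(rr-.08)<.015]; c=circ(R,.08)[:2]
    rr=np.hypot(*(W[:,:2]-c).T); S=W[(rr>.025)&(rr<.068)]
    a=np.arctan2(S[:,1]-c[1],S[:,0]-c[0]); sp=np.angle(np.exp(3j*a).mean())/3
    hub=W[rr<.014]
    print(n,'wheel',np.round(c,4),'rimtop',np.percentile(R[:,2],[50,90,97]),'hubtop',np.median(hub[:,2]),'spoke deg',np.degrees(sp),abs(np.exp(3j*a).mean()),len(S))
    H=C[(C[:,2]>.078)&(C[:,2]<.105)&(abs(C[:,0]-.57)<.07)&(abs(C[:,1]-.0)<.035)]
    m=H.mean(0); u=np.linalg.svd(H[:,:2]-m[:2])[2][0]
    print(' handle',len(H),np.round(m,4),np.ptp((H[:,:2]-m[:2])@u),'mid',m[:2]+u*(np.max((H[:,:2]-m[:2])@u)+np.min((H[:,:2]-m[:2])@u))/2,'x-yaw',np.degrees(np.arctan2(*u[::-1]))%180,'y-yaw',np.degrees(np.arctan2(*(m[:2]-c)[::-1]))-90, np.hypot(*(m[:2]-c)))
    for nm,xy,h,rn in (('short',(.6,.075),.135,.018),('tall',(.74,-.017),.17,.02),('reel',(.44,.065),.14,.016),('reel2',(.48,.21),.14,.016)):
        B=C[np.hypot(C[:,0]-xy[0],C[:,1]-xy[1])<.09]
        T=B[abs(B[:,2]-h)<.005]; 
        print(' ',nm,len(T),np.round((T.max(0)+T.min(0))[:2]/2,4),np.round(np.ptp(T[:,:2],axis=0),3),np.round(np.median(T,0),4))
    Bp=C[(C[:,2]>.012)&(C[:,2]<.04)&(np.hypot(C[:,0]-.55,C[:,1]+.1)<.2)&(C[:,1]<.03)&(C[:,1]>-.3)]
    print(' baserect',cv2.minAreaRect((Bp[:,:2]*1000).astype(np.float32)))
s=np.vstack([cv2.resize(D['top'][0][150:300,150:420],None,fx=2.9,fy=2.9)])
cv2.imwrite('pics/topcrop.png',s)
E
python3 b.py
```

```text
top wheel [ 0.5334 -0.1862] rimtop [0.24357468 0.24593043 0.24681803] hubtop 0.25178485879135765 spoke deg 26.76268381610323 0.9688906696380107 425
 handle 186 [ 0.5741 -0.0068  0.0923] 0.08014098731935561 mid [ 0.57391113 -0.00679373] x-yaw 167.31088933418553 y-yaw -12.777286260993108 0.18389244078112327
  short 209 [0.5859 0.0791] [0.033 0.034] [0.5866 0.0795 0.1347]
  tall 281 [ 0.7191 -0.0185] [0.039 0.038] [ 0.7189 -0.0189  0.1699]
  reel 174 [0.4337 0.0704] [0.03  0.031] [0.4347 0.0702 0.1398]
  reel2 174 [0.4816 0.2209] [0.031 0.031] [0.4816 0.2204 0.1399]
 baserect ((602.3822631835938, -118.6329345703125), (323.6809387207031, 283.7635803222656), 77.01969909667969)
scene wheel [ 0.5375 -0.1869] rimtop [0.24348013 0.24551418 0.2463156 ] hubtop 0.2501217349505416 spoke deg 26.70361770748343 0.9723651929482423 332
 handle 192 [ 0.5796 -0.0079  0.0915] 0.08118215390950792 mid [ 0.57663048 -0.00719056] x-yaw 167.011237449326 y-yaw -13.21909473241378 0.18389779498528255
  short 213 [0.5874 0.0762] [0.036 0.035] [0.5888 0.0762 0.1346]
  tall 342 [ 0.7199 -0.0213] [0.039 0.038] [ 0.7211 -0.0207  0.1702]
  reel 138 [0.4354 0.067 ] [0.033 0.03 ] [0.4368 0.0673 0.1396]
  reel2 157 [0.4824 0.2184] [0.032 0.03 ] [0.4845 0.2186 0.1401]
 baserect ((602.9754638671875, -122.23883056640625), (321.48583984375, 286.5528564453125), 77.41189575195312)
```

View pics/topcrop.png

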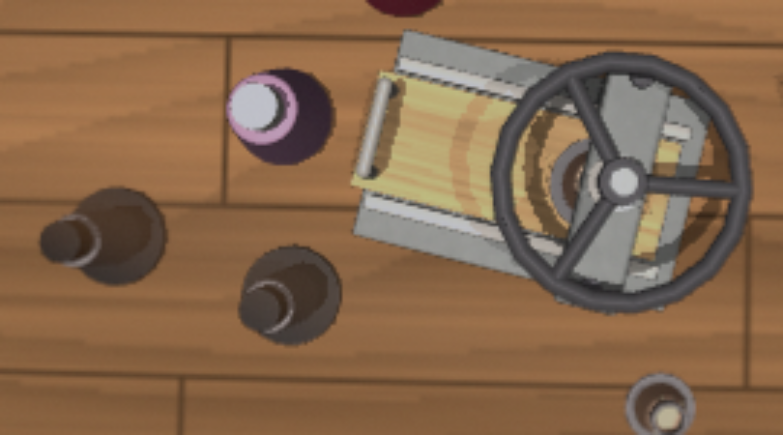

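Scene and top agree: cone_short, world (0.587, 0.078), is at press (-0.01, 0.269), so it's the one in the way. The press yaw is -13°, the wheel is at about 0.69 rad, and the reel and cone_tall sit about 0.15 m off the path. I'll check reach, then move the cone.

```bash
cat >> h.py <<'E'
YAW=np.radians(-13.0); O=np.array([.5353,-.1866])
EX=np.array([np.cos(YAW),np.sin(YAW)]); EY=np.array([-np.sin(YAW),np.cos(YAW)])
def P(x,y,z): return [*(O+x*EX+y*EY),z]
ph=(YAW+np.pi)/2   # tool y along press y, tool down
Q=[0,np.cos(ph),np.sin(ph),0]
def st(tag=''):
    s=get_state(); print(tag,round(s['time'],2),np.round(s['tcp_pos'],4),'F',np.round(s['contact_force'],1),'w',round(s['width'],4)); return s
E
python3 - <<'E'
from h import *
for x,y,z in [(-.009,.269,.25),(-.009,.269,.108),(.06,.45,.108),(0,0,.34),(0,.185,.07),(0,.32,.07),(0,.32,.3)]+[(.046*np.cos(a),.046*np.sin(a),.22) for a in (0,1.5,3,4.5)]:
    q=ctrl.ik(P(x,y,z),Q); print(np.round(P(x,y,z),3),None if q is None else np.round(q,2))
c=[.587,.0777]; g=P(.06,.45,0)[:2]
st('0')
ctrl.movep([*c,.21],Q); st('above')
ctrl.movel([*c,.109],max_speed=.1); st('down')
ctrl.close_gripper(30); s=st('grip')
if .03<s['width']<.042:
    ctrl.movel([*c,.15],max_speed=.1); st('lift')
    ctrl.movel([*g,.15],max_speed=.15); st('over')
    ctrl.movel([*g,.1105],max_speed=.06); st('low')
    ctrl.pause(.2); st()
E
```

```text
[0.587 0.078 0.25 ] [-0.16  0.44 -0.03  1.56  0.01  1.14  1.16]
[0.587 0.078 0.108] [-0.11  0.57 -0.1   1.75  0.08  0.82  1.1 ]
[0.695 0.238 0.108] [-0.26  0.78 -0.2   1.32  0.16  1.06  0.86]
[ 0.535 -0.187  0.34 ] [-0.05  0.38  0.53  1.47 -0.19  1.35  1.83]
[ 0.577 -0.006  0.07 ] [ 0.04  0.6  -0.11  1.83  0.1   0.71  1.22]
[0.607 0.125 0.07 ] [-0.15  0.66 -0.15  1.71  0.13  0.78  0.98]
[0.607 0.125 0.3  ] [-0.19  0.45 -0.09  1.4   0.04  1.3   1.06]
[ 0.58  -0.197  0.22 ] [ 0.12  0.5   0.28  1.56 -0.15  1.1   1.77]
[ 0.549 -0.143  0.22 ] [ 0.04  0.43  0.25  1.68 -0.12  1.05  1.68]
[ 0.492 -0.17   0.22 ] [ 0.05  0.37  0.33  1.79 -0.14  1.    1.78]
[ 0.516 -0.228  0.22 ] [ 0.13  0.44  0.36  1.69 -0.17  1.05  1.89]
0 0.9 [0.2242 0.5834 0.2313] F [ 0.6 -0.4 -0.6] w 0.0854
above 3.12 [0.5869 0.0791 0.21  ] F [ 0.7 -0.   0.7] w 0.0856
down 4.28 [0.5874 0.0778 0.1096] F [0.8 1.1 0.6] w 0.0852
grip 4.8 [0.5871 0.0778 0.1094] F [-0.1  1.7  4.1] w 0.0351
lift 5.36 [0.5866 0.0776 0.1496] F [-0.3 -0.6 -2.8] w 0.035
over 6.8 [0.6948 0.2374 0.15  ] F [ 0.3  0.5 -2.5] w 0.0351
low 7.61 [0.695  0.2384 0.1102] F [ 0.5  0.2 -2. ] w 0.0352
 7.81 [0.695  0.2385 0.1105] F [ 0.  -0.5 -3.3] w 0.0352
```

Run:
```python
from h import *
g=P(.06,.45,0)[:2]
for z in (.1095,.1085):
    ctrl.movel([*g,z],max_speed=.02); s=st('lower')
    if s['contact_force'][2]>0: break
ctrl.ungrasp(); st('open')
ctrl.movel([*g,.22],max_speed=.15)
ctrl.close_gripper(20)
r=.046; a=np.radians(-33.3); W=.238
p=lambda a,z:[O[0]+r*np.cos(a),O[1]+r*np.sin(a),z]
ctrl.movep(p(a,.32),Q); st('above wheel')
ctrl.movel(p(a,W-.016),max_speed=.08); st('in')
im,d=vision.grab_frame('scene'); cv2.imwrite('pics/in.png',cv2.resize(im[100:340,180:500],None,fx=2.4,fy=2.4))
for i in range(3):
    a+=np.radians(20); ctrl.movel(p(a,W-.016+.028*max(0,i-1)*20/360),max_speed=.08); st('turn %d'%np.degrees(a))
```

```text
lower 8.06 [0.6951 0.2385 0.1096] F [ 0.4  0.2 -1.8] w 0.035
lower 8.31 [0.6952 0.2386 0.1095] F [-1.5  0.3  5.2] w 0.0349
open 8.86 [0.695  0.2384 0.1084] F [-0.7 -0.6 -0.5] w 0.0856
above wheel 12.26 [ 0.5745 -0.2102  0.3196] F [-0.1  0.7 -0.2] w 0.0
in 13.63 [ 0.5741 -0.212   0.2226] F [-0.3 -0.  -0.1] w 0.0001
turn -13 14.03 [ 0.5806 -0.1959  0.222 ] F [ 0.1  0.3 -0. ] w -0.0005
turn 6 14.38 [ 0.5811 -0.1801  0.2221] F [ 0.2 -0.4  0.7] w 0.0001
turn 26 14.73 [ 0.5764 -0.1654  0.2237] F [ 0.1 -1.2 -0.1] w 0.0002
```

View pics/in.png

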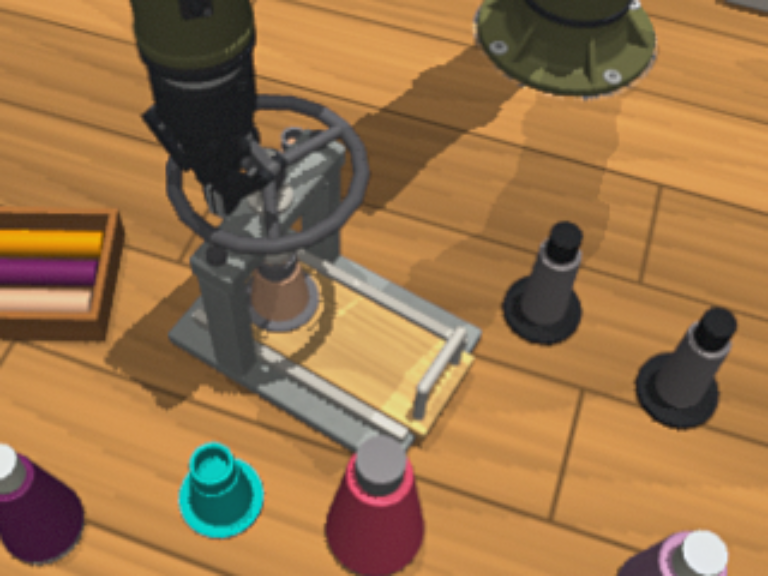

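The fingers are down in the spoke gap and the bobbin is under the screw. cone_short stands upright and clear at the lower right. I'll carry on winding.

Run:
```python
from h import *
r=.046
p=lambda a:[O[0]+r*np.cos(a),O[1]+r*np.sin(a),.219+.028*min(1.43,(a+np.radians(38))/6.283)]
a=np.radians(26.7); n=0
while np.degrees(a)<500:
    a+=np.radians(30 if np.degrees(a)<440 else 5)
    ctrl.movel(p(a),max_speed=.09); s=get_state(); n+=1
    f=s['contact_force']; ft=f@[-np.sin(a),np.cos(a),0]
    if n%4==0 or np.degrees(a)>440: st('%d ft %.1f'%(np.degrees(a),ft))
    if ft<-10 or np.linalg.norm(f)>25: break
ctrl.pause(.3); st('end')
im,d=vision.grab_frame('top'); C=cloud('top',d)
W=C[(C[:,2]>.24)&(C[:,2]<.30)]; rr=np.hypot(*(W[:,:2]-O).T); R=W[abs(rr-.08)<.01]
print('rim',np.percentile(R[:,2],[5,25,50,75,90]))
cv2.imwrite('pics/t1.png',cv2.resize(im[100:300,200:450],None,fx=2.4,fy=2.4))
```

```text
146 ft -1.0 16.4 [ 0.4965 -0.1615  0.2332] F [ 0.2  1.1 -0.5] w 0.0003
266 ft -0.5 18.07 [ 0.5328 -0.2326  0.2427] F [-0.5  0.2  0.3] w 0.0001
386 ft -0.9 19.73 [ 0.5765 -0.1655  0.2522] F [ 1.  -0.5 -1. ] w 0.0
446 ft -0.4 20.57 [ 0.5377 -0.1406  0.2567] F [ 0.4  0.2 -0.3] w -0.0001
451 ft -2.4 20.82 [ 0.5341 -0.1408  0.257 ] F [ 2.4 -0.2 -0.3] w -0.0003
456 ft -2.3 21.07 [ 0.53   -0.1409  0.2576] F [2.3 0.6 0.9] w 0.0002
461 ft -1.9 21.32 [ 0.5259 -0.1414  0.258 ] F [ 2.1 -1.   1.3] w -0.0001
466 ft -1.7 21.57 [ 0.5219 -0.1424  0.2583] F [1.7 0.1 2.2] w 0.0002
471 ft -2.1 21.82 [ 0.518  -0.1437  0.2586] F [2.3 0.  1.1] w -0.0003
476 ft -1.9 22.07 [ 0.5143 -0.1454  0.259 ] F [1.7 0.8 1.4] w -0.0001
481 ft -7.0 22.32 [ 0.5125 -0.1466  0.2593] F [7.1 1.8 0.2] w -0.0004
486 ft -14.2 22.57 [ 0.5115 -0.1473  0.2595] F [13.6  5.6 -4. ] w -0.0001
end 22.87 [ 0.5116 -0.1473  0.2594] F [13.6  5.7 -4.3] w -0.0001
rim [0.27663246 0.27908586 0.28066461 0.28172406 0.28266613]
```

View pics/t1.png

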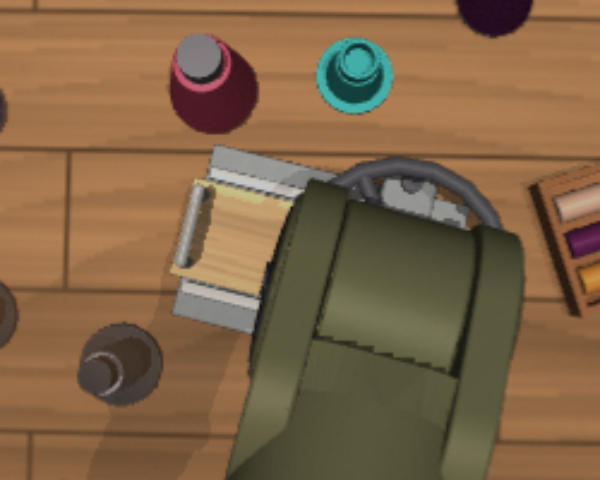

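The wheel is at its stop: the force rose to 14 N at the expected angle and the rim top is at 0.282. Next I back off, lift, and pull the sledge.

Run:
```python
from h import *
r=.046; a=np.radians(462)
ctrl.movel([O[0]+r*np.cos(a),O[1]+r*np.sin(a),.2594],max_speed=.05); st('back')
ctrl.movel([O[0]+r*np.cos(a),O[1]+r*np.sin(a),.35],max_speed=.12); st('up')
ctrl.ungrasp()
ctrl.movep(P(0,.19,.25),Q); st('over handle')
im,d=vision.grab_frame('scene'); C=cloud('scene',d)
W=C[(C[:,2]>.24)&(C[:,2]<.30)]; rr=np.hypot(*(W[:,:2]-O).T); R=W[abs(rr-.08)<.01]
print('rim',np.percentile(R[:,2],[50,90]))
H=C[(C[:,2]>.08)&(C[:,2]<.1)]; q=(H[:,:2]-O)@np.array([EX,EY]).T
k=(abs(q[:,0])<.05)&(abs(q[:,1]-.185)<.03); print('handle xy',k.sum(),q[k].mean(0))
ctrl.movel(P(0,.185,.25),max_speed=.05)
ctrl.movel(P(0,.185,.069),max_speed=.1); st('down')
ctrl.close_gripper(20); st('grip')
cv2.imwrite('pics/s2.png',cv2.resize(im[100:340,180:500],None,fx=2.4,fy=2.4))
im,d=vision.grab_frame('scene'); cv2.imwrite('pics/s3.png',cv2.resize(im[100:340,180:500],None,fx=2.4,fy=2.4))
```

```text
back 23.46 [ 0.5252 -0.1419  0.2591] F [-0.6 -0.3 -0.1] w 0.0
up 24.37 [ 0.5253 -0.1416  0.3493] F [-0.  -0.1 -0.4] w -0.0003
over handle 25.9 [ 0.5783 -0.0033  0.2508] F [0.  0.1 1.1] w 0.0854
rim [0.28038709 0.28245928]
handle xy 189 [0.00278028 0.18406762]
down 28.16 [ 0.5773 -0.0064  0.0695] F [ 0.5 -0.5 -0. ] w 0.0854
grip 28.82 [ 0.5769 -0.0065  0.0691] F [-0.8 -0.9  1.9] w 0.0113
```

View pics/s3.png

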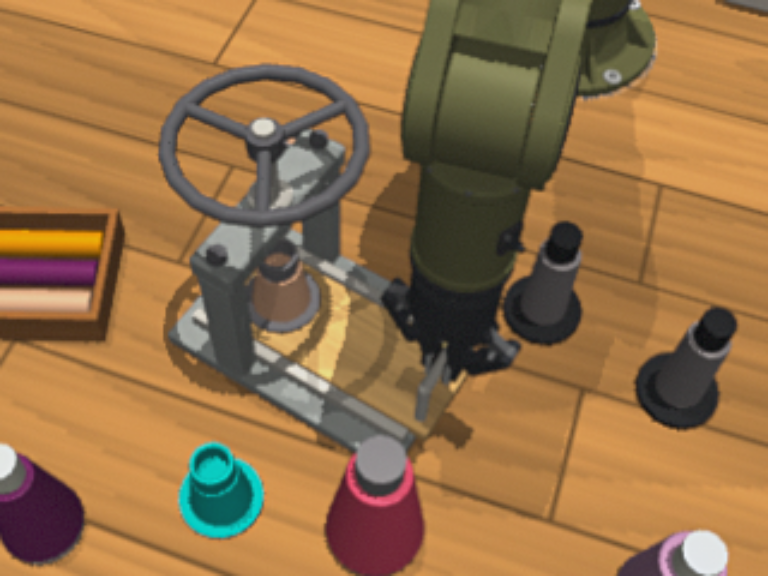

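The handle is gripped (width 11 mm at crop (440,365)), the wheel is up, and the bobbin stands upright in its seat at (280,290). Pulling now.

Run:
```python
from h import *
y=.185
for dy in [.04,.08,.115]+list(np.arange(.120,.137,.003)):
    ctrl.movel(P(0,y+dy,.0691),max_speed=.05 if dy<.117 else .03); s=st('%.3f'%dy)
    f=s['contact_force']
    if f[:2]@EY<-10 or np.linalg.norm(f)>20: break
ctrl.pause(.3); s=st('end'); print((s['tcp_pos'][:2]-O)@EY-y)
im,d=vision.grab_frame('scene'); cv2.imwrite('pics/s4.png',cv2.resize(im[100:340,180:500],None,fx=2.4,fy=2.4))
```

```text
0.040 29.82 [0.5861 0.0337 0.0691] F [-0.7  2.   0.8] w 0.0111
0.080 30.77 [0.5949 0.0727 0.0691] F [-1.9  1.8  1.1] w 0.0113
0.115 31.62 [0.6028 0.1068 0.0691] F [-3.5  3.4  1.9] w 0.011
0.120 31.93 [0.6036 0.1104 0.0691] F [-4.8  0.8  3.7] w 0.0111
0.123 32.18 [0.6042 0.1132 0.0691] F [-5.5  0.8  3.1] w 0.011
0.126 32.43 [0.6049 0.1161 0.069 ] F [-4.6  0.8  4. ] w 0.0111
0.129 32.68 [0.6054 0.1185 0.0691] F [-5.6 -0.6  3.3] w 0.0113
0.132 32.93 [0.6054 0.1186 0.069 ] F [-8.  -6.8  7.4] w 0.0113
0.135 33.18 [0.6054 0.1186 0.069 ] F [-10.6 -12.8   9.3] w 0.0111
end 33.48 [0.6054 0.1186 0.069 ] F [-11.3 -12.4   9.2] w 0.0111
0.12815094123522092
```

View pics/s4.png

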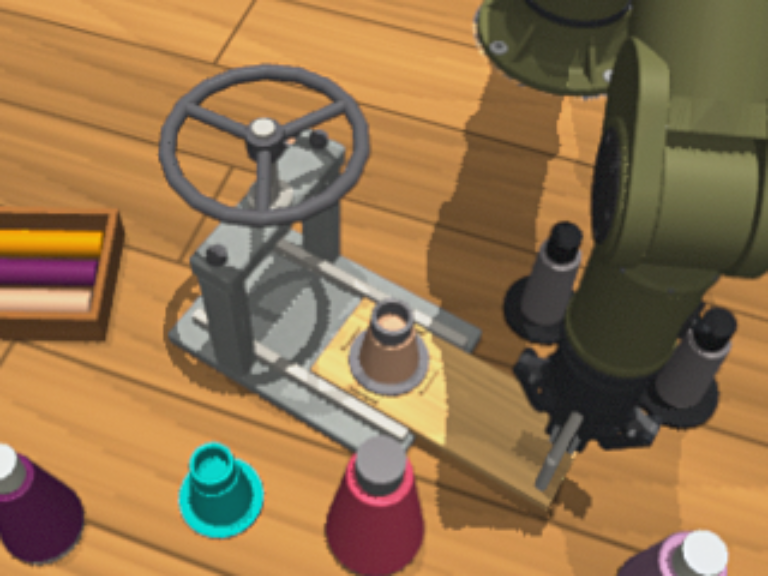

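The sledge is at its stop with the bobbin upright in its seat at (388,345). I'll relax, release, lift and verify.

Run:
```python
from h import *
s=get_state(); ctrl.movel([*s['tcp_pos'][:2],.069],max_speed=.03); st('relaxed')
ctrl.ungrasp(); s=st('open')
p=s['tcp_pos']; ctrl.movel([*p[:2],.25],max_speed=.1); st('up')
ctrl.movep([.5,.35,.3],Q); ctrl.pause(.5); st('away')
for n in ('scene','top'):
    im,d=vision.grab_frame(n); C=cloud(n,d); q=(C[:,:2]-O)@np.array([EX,EY]).T
    k=(C[:,2]>.08)&(C[:,2]<.1)&(abs(q[:,0])<.05)&(abs(q[:,1]-.315)<.03); print(n,'handle',k.sum(),q[k].mean(0))
    k=(C[:,2]>.108)&(C[:,2]<.125)&(np.hypot(q[:,0],q[:,1]-.13)<.04); print('bobbin top',k.sum(),(q[k].max(0)+q[k].min(0))/2,np.median(C[k,2]))
    k=(C[:,2]>.25)&(C[:,2]<.3)&(abs(np.hypot(*q.T)-.08)<.01); print('rim',np.percentile(C[k,2],[50,90]))
    for nm,xy,h in (('short',(.695,.238),.135),('tall',(.72,-.02),.17),('reel',(.4345,.069),.14)):
        T=C[(np.hypot(C[:,0]-xy[0],C[:,1]-xy[1])<.05)&(abs(C[:,2]-h)<.005)]; print(nm,len(T),np.round((T.max(0)+T.min(0))/2,4))
    cv2.imwrite(f'pics/{n}5.png',im)
```

```text
relaxed 33.92 [0.6053 0.1179 0.069 ] F [-4.7 -0.9  4.8] w 0.0111
open 34.62 [0.6054 0.1186 0.069 ] F [-0.2  0.2 -0.7] w 0.0853
up 36.58 [0.6052 0.1185 0.2494] F [-0.3  0.2 -0.5] w 0.0855
away 38.1 [0.5001 0.3498 0.3   ] F [ 0.2 -0.1 -0.8] w 0.0856
scene handle 209 [0.0023778  0.31115121]
bobbin top 152 [-0.00038049  0.12790248] 0.11535765753430645
rim [0.28044992 0.28247997]
short 288 [0.6953 0.237  0.1349]
tall 343 [ 0.7198 -0.0213  0.1692]
reel 140 [0.4362 0.0669 0.1396]
top handle 193 [-0.00264021  0.31319805]
bobbin top 114 [-0.00221312  0.12918126] 0.11638133797055678
rim [0.280539   0.28270402]
short 216 [0.6949 0.2397 0.1345]
tall 281 [ 0.7191 -0.0192  0.1696]
reel 174 [0.4336 0.0703 0.1401]
```

View pics/scene5.png

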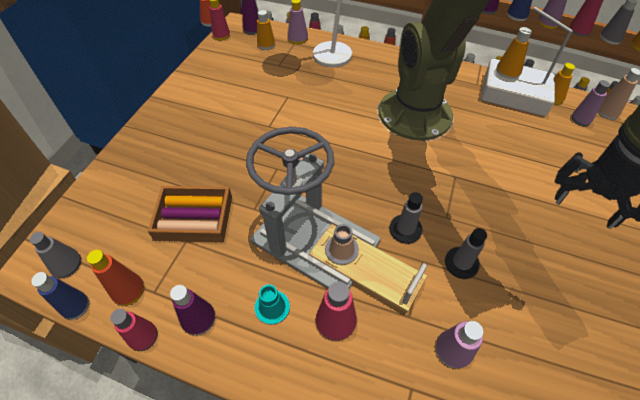

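The sledge is out (handle at (415,285), about 128 mm of travel). The bobbin stands upright at (343,245), the screw is up, and all packages are standing, with cone_short at (460,345). Handing in.

```bash
python3 -c "
from station import ticket
print(ticket.close_job())"
```

```text
the job is handed in; nothing more can be done
None
```

I handed the job in at about 38 s of the 72 s. The cone_short was moved aside, the screw wound up to its stop and the sledge drawn out about 128 mm to its stop. The bobbin stands upright in its seat; the hand-in returned no verdict.

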